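Lock the chopping board with the hex key

ROBOT

A 7-joint arm with a two-finger parallel gripper is mounted at the origin on a cart in front of the work surface, level with it; the furniture and walls round the work are solid. World frame = base frame: x ahead of the robot, y to its left, z up, the work surface at z = 0. Lengths are in m, angles in rad, forces in N, time in s.
With the tool pointing down it reaches from about 0.375 to 0.925 m from the base axis. Payload 3.1 kg.
Tool frame: the origin (TCP) lies at the centre of the arm's flange, where the gripper is bolted on; the fingertips stand 173 mm ahead of it and the grasp point (between the pads) lies ctrl.grip_depth ahead of it (ctrl.grip_depth is the distance from the TCP to the grasp point, in m); z points along the fingers, y is the direction in which the jaws open and shut (so a half turn about z gives the same grasp; the last joint's range is limited). The gripper opens to 85 mm and grips with 20 to 120 N. Pads are 22 mm wide; open, the fingers measure 114 mm over their backs; the gripper's body (76 mm by 85 mm) begins 54 mm behind the grasp point. The pads swing forward as they close: fully open they stand 13 mm farther back than shut.
Start: joints at [1.015, 0.383, 0.044, 1.598, -0.018, 1.161, -0.05], TCP at [0.287, -0.583, 0.405] pointing down, gripper open.
Joint ranges: [-2.61, 2.61], [-0.41, 2.15], [-1.48, 1.57], [0, 2.5], [-1.57, 4.71], [0.05, 1.97], [-2.85, 2.85]. Speed limits (rad/s): [2.79, 2.79, 3.14, 3.14, 3.14, 3.14, 3.14].

INTERFACE

Orientations are given as a 3x3 rotation matrix whose columns are the frame's x, y, z axes.
In Python, from bench import readout, eyes, sign_off, ctrl gives the robot as it stands. The module is installed in compiled form; this text tells all that it offers.
- The arm moves only by the tool arm_command, never from a script. Its arguments are lists of equal length, an entry for each row: "fingers": the finger opening in mm, from 0 to 85.4; "dp": the shift along the tool's x, y, z in mm, a list of three; "turn": the turn about the tool's z in degrees. In form: {"fingers": [fingers, ...], "dp": [[x, y, z], ...], "turn": [turn, ...]}. A call has 1 to 8 rows; each row is the pose to reach, as a shift and turn from the pose commanded when the call began, along the tool's axes at that moment; what a row does not reach only later rows make up. A row lasts 1/10 s, in which the tool goes at most 50 mm and 8.59 degrees, less where a joint would pass 70% of its speed; a pose out of reach is approached as far as the arm can. A call with a gripper value outside its range is refused whole. The fingers move at their own pace and stop on an object; "newtons" is the grip in N (left out, the last holds). Time passes only in rows, so rows that repeat a pose let the fingers close. It gives the time, the measured TCP pose, the force and the opening at its end, in the units of the state.
- readout.get_state(): the state, without advancing time (a new reading comes with each control period).
- eyes.camera(name): name is "side" or "top"; returns the picture (420x560x3 uint8, blue, green, red); there is no depth.
- eyes.camera_model(name): a dict with "mtx" (3x3 intrinsics, pixels), "k1" (the pictures are not rectified: a ray, as slopes to the right and down, at radius r is drawn at 1 + k1 r^2 times it, then the intrinsics apply), "origin" and "rotation" of the camera in the world. Camera axes: x right, y up, looking along -z (the intrinsics and any distortion apply to the point x, -y, -z); pixel columns grow to the right and rows downward; lengths in m; the calibration is good to about 2 mm. A picture is of the moment at which its call begins. camera_model takes no time and is no camera call.
- sign_off(): hands the job in, once; it reports no verdict.
The state is a dict: "t": time; "joint_pos": joint angles; "joint_velocities": joint speeds; "joint_efforts": joint torques, N m; "ee_pos": TCP position; "eef_rot": TCP orientation; "ft_force": force on the tool from outside, world axes, zero at the start; "moment": the same for the moment, N m; "opening": finger opening in m.
Only numpy, scipy, OpenCV 4.12 (cv2) and the standard library are available. Lean on these libraries where they do the work, as an engineer would, in place of code of your own. Each camera call takes 0.05 s, during which the arm holds its last target.

TASK

Lock the chopping board so it cannot slip: take the orange T-handled key with the hexagonal shank out of its stand, push it fully home into the hexagonal socket of the board clamp, then turn it clockwise (seen from above) to the stop, a little less than a quarter turn. Let go and leave the key standing in the socket; leave the blue key in the stand.

Things in the scene. Friction and masses are not known exactly. Their poses are not given: they have to be found in the camera images.
- hex_key: Orange T-handled key, 82 mm tall, upright in a stand. Origin: centre of the shank's lower tip; z up. Steel hexagonal shank z 0-36 mm, 24 mm across flats (flats face +x, -x), nose 19 mm round; collar 46 mm round, z 36-42; stem 18 mm round, z 42-64; crossbar z 64-82, 66 mm along x, 16 mm thick along y: grasp its middle from above, closing along y. Crossbar roughly along the stand. 80-170 g.
- square_key: Wrong key: same shape, origin and axes, but blue T handle and 14 mm square shank. Both keys hang by their collars in round 34 mm holes, 82 mm apart along a wooden stand 156 x 64 mm, top 42 mm high (tips 6 mm above the worktop); which is in which hole varies.
- socket (a point): Centre of the floor of the hex socket in the clamp's cam: aluminium drum, 68 mm across, red nose, by the board. 10 mm above the worktop; z up, x, y turn with the cam. Hexagon 26 mm across flats (flats face +x, -x), 18 mm deep; above it a funnel opens to 46 mm over 16 mm, rim 34 mm above the floor. Key fits with its x along this x or any 60 degree step from it, +-9 degrees; home: tip on the floor.
- cam (a joint): Angle of the cam in rad, growing clockwise seen from above; starts open between 0 and 0.15; stop at 1.3 (75 degrees), where the red nose points at the board. Light friction (0.08 N m); stays where it is left. The key has about 9 degrees of play in the socket each way.
Things that resemble listed ones, but are neither listed nor needed, are in the scene too. There is more than one size of the hex_key; the one meant has the size given above.

How it is judged:
On the way:
1. the hexagonal key is home in the socket while the cam is still open (below 0.5 rad) (distance between hex_key and socket below 0.01 m and value of joint cam below 0.5 rad), for 0.1 s.
At the end, for the whole second after the job is handed in: The cam is turned to its stop or at most 0.2 rad (11 degrees) short of it (above 1.1 rad), and the orange key stands at rest in the socket, its tip within 10 mm of the centre of the socket floor and within 0.2 rad (11 degrees) of upright. The blue key has not moved more than 30 mm (value of joint cam above 1.1 rad and distance between hex_key and socket below 0.01 m and angle between hex_key's own z axis and vertical below 0.2 rad and linear speed of hex_key below 0.02 m/s); the robot touches nothing.
It fails at once if the blue key is taken or moved more than 30 mm (distance of square_key from where it was at the start of the episode above 0.03 m).
It also fails if it takes over 40 s, if anything falls off the work surface, if the arm or the gripper's body presses on something with over 40 N, if the wrist force passes 120 N, or if a joint passes its speed limit or range.

## Working session

There is one attempt and no reset: what is moved stays moved. The work goes in short steps, Python scripts to look and compute and a tool call to move; the robot and the scene stay as the last step left them, time stands still between calls to the robot, and variables do not carry over. Pictures are saved under pics/ and viewed, and the job is handed in when it is done.

Besides the shell and the picture viewer there is one more tool, called in YAML: its name, and indented under it one key for each argument. arm_command: Moves the arm, as the interface text tells. Its arguments: {"type":"object","properties":{"fingers":{"type":"array"},"dp":{"type":"array"},"turn":{"type":"array"},"newtons":{"type":"number"}},"required":["fingers","dp","turn"]}

```bash
mkdir -p pics; python3 - <<'E'
from bench import readout, eyes, ctrl
import cv2
s=readout.get_state(); print({k:(v if not hasattr(v,'round') else v) for k,v in s.items()}); print(ctrl.grip_depth)
for n in("side","top"):
    cv2.imwrite(f"pics/{n}0.png",eyes.camera(n)); print(n,eyes.camera_model(n))
E
```

```text
{'t': 0.0, 'joint_pos': array([ 1.01520165,  0.38383989,  0.04381729,  1.59957467, -0.0179172 ,
        1.16121673, -0.04991697]), 'joint_velocities': array([-5.16256323e-04, -2.66247662e-04, -1.50166447e-03, -9.20139882e-05,
       -9.05663143e-04,  1.33245708e-03,  8.24800141e-04]), 'joint_efforts': array([-6.39462705e-04, -4.33456779e+01,  1.02403589e+00, -2.49512637e+01,
        1.05501295e-02,  1.13023023e-02, -9.25213271e-06]), 'ee_pos': array([ 0.28709158, -0.58261591,  0.40328283]), 'eef_rot': array([[ 8.96997743e-01,  4.42033280e-01, -1.27649493e-03],
       [ 4.42035106e-01, -8.96994755e-01,  2.31827788e-03],
       [-1.20253287e-04, -2.64374560e-03, -9.99996498e-01]]), 'ft_force': array([0.59700016, 0.3332792 , 0.10090323]), 'moment': array([ 0.00838379,  0.00998968, -0.01775698]), 'opening': 0.08524114968777836}
0.1547
side {'mtx': array([[416.09997636,   0.        , 283.62814558],
       [  0.        , 416.09997636, 205.70376406],
       [  0.        ,   0.        ,   1.        ]]), 'k1': 0.010730349533572554, 'origin': array([0.44992869, 0.98611933, 0.46148202]), 'rotation': array([[-0.99878833, -0.0117429 ,  0.04779095],
       [ 0.04713444, -0.50748095,  0.86037284],
       [ 0.01414973,  0.86158296,  0.50741954]])}
top {'mtx': array([[415.58917349,   0.        , 287.5298921 ],
       [  0.        , 415.58917349, 205.92709976],
       [  0.        ,   0.        ,   1.        ]]), 'k1': -0.11493548847556927, 'origin': array([0.24451941, 0.2580991 , 0.86730982]), 'rotation': array([[ 0.06205434,  0.97027251, -0.23392418],
       [-0.99806628,  0.05948045, -0.01804902],
       [-0.00359855,  0.23459185,  0.9720873 ]])}
```

View pics/side0.png

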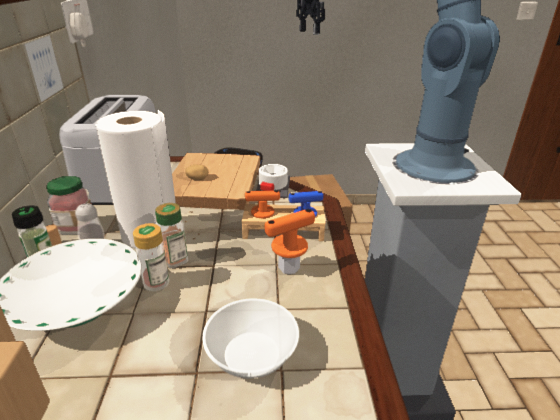

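View pics/top0.png

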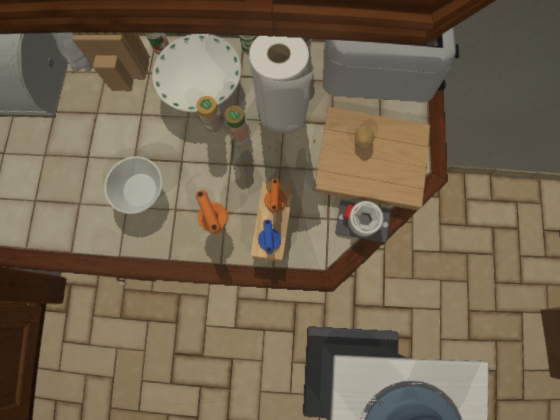

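The side view shows two orange keys: a big one standing alone (side 290,235; top 210,212) and one in the wooden stand beside the blue key (side 263,203; top 274,195). The one in the stand fits the description. The clamp drum with its red nose is at top (366,218). I'll confirm this in enlarged crops.

```bash
python3 - <<'E'
import cv2
a=cv2.imread("pics/top0.png")
cv2.imwrite("pics/t_stand.png",cv2.resize(a[170:270,180:310],None,fx=6,fy=6,interpolation=cv2.INTER_CUBIC)[:600,:780])
cv2.imwrite("pics/t_cam.png",cv2.resize(a[190:250,325:405],None,fx=9,fy=9,interpolation=cv2.INTER_CUBIC))
a=cv2.imread("pics/side0.png")
cv2.imwrite("pics/s_stand.png",cv2.resize(a[160:280,220:350],None,fx=5,fy=5,interpolation=cv2.INTER_CUBIC))
E
```

```text
(no output)
```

View pics/t_stand.png

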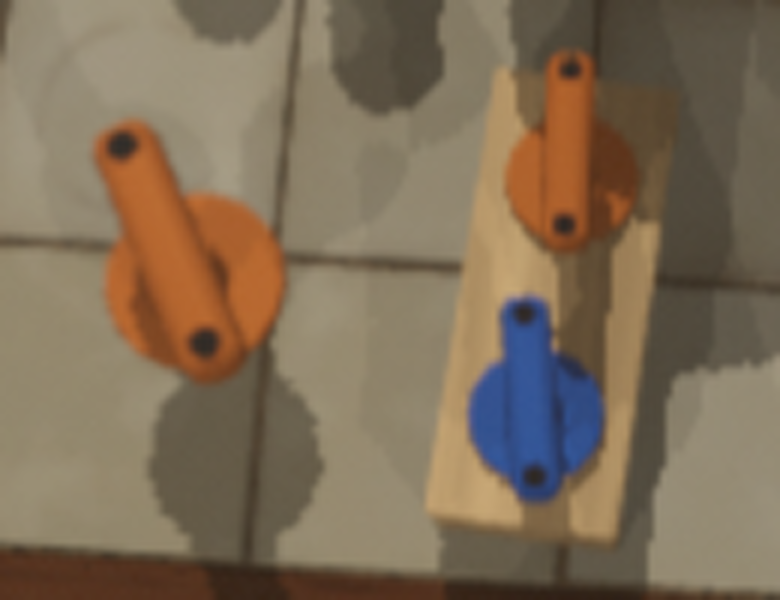

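View pics/t_cam.png

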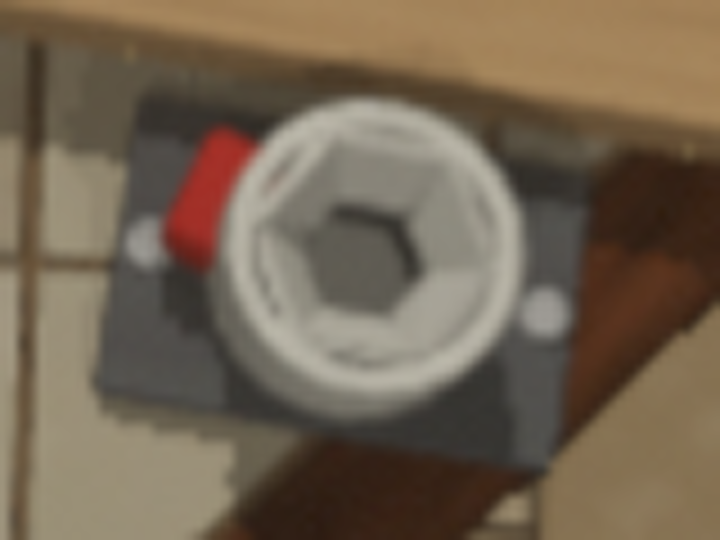

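View pics/s_stand.png

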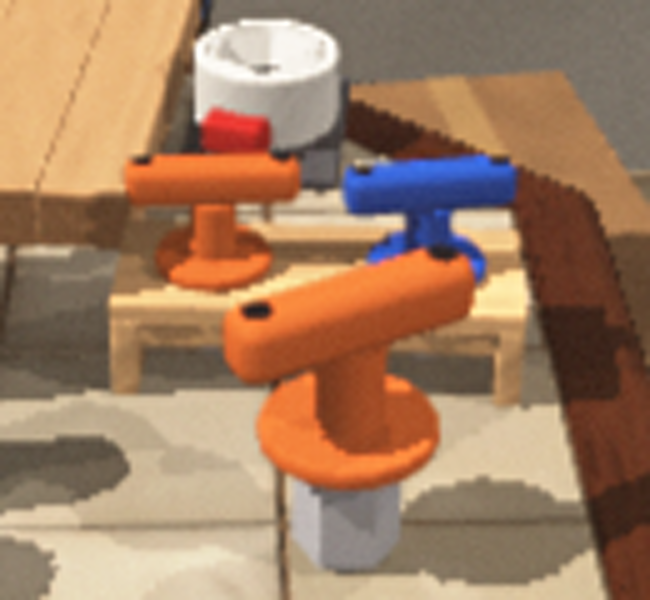

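```bash
cat > h.py <<'E'
import numpy as np, cv2
from bench import eyes, readout, ctrl
def cm(n):
    m=eyes.camera_model(n); return m["mtx"],m["k1"],np.array(m["origin"]),np.array(m["rotation"])
def proj(n,P):
    K,k1,o,R=cm(n); c=(np.atleast_2d(P)-o)@R
    u=np.c_[c[:,0]/-c[:,2],-c[:,1]/-c[:,2]]; r2=(u**2).sum(1,keepdims=True)
    u=u*(1+k1*r2); return np.c_[u[:,0]*K[0,0]+K[0,2],u[:,1]*K[1,1]+K[1,2]]
def unproj(n,px,z):
    K,k1,o,R=cm(n); d=(np.atleast_2d(px)-[K[0,2],K[1,2]])/[K[0,0],K[1,1]]; u=d.copy()
    for _ in range(20): u=d/(1+k1*(u**2).sum(1,keepdims=True))
    r=np.c_[u[:,0],-u[:,1],-np.ones(len(u))]@R.T
    return o+r*((z-o[2])/r[:,2])[:,None]
E
python3 - <<'E'
from h import *
np.set_printoptions(precision=4,suppress=True)
t=np.array([[570,69],[564,224]])/6+[180,170]
s=np.array([[141,160],[281,155]])/5+[220,160]
for n,p in(("top",t),("side",s)):
    P=unproj(n,p,.088); d=P[0]-P[1]; print(n,P[:,:2],P.mean(0)[:2],np.linalg.norm(d),np.degrees(np.arctan2(d[1],d[0])))
b=unproj("top",np.array([[524,313],[534,476]])/6+[180,170],.088);print("blue",b[:,:2],b.mean(0))
b=unproj("side",np.array([[363,166],[500,160]])/5+[220,160],.088);print("blue s",b[:,:2],b.mean(0))
print("big",unproj("top",np.array([[122,145],[205,342]])/6+[180,170],.11)[:,:2])
e=np.array([[218,240],[523,250],[370,97],[362,392]])/9+[325,190]
P=unproj("top",e,.044);print(P[:,:2],P.mean(0))
print(unproj("top",np.array([[361,260]])/9+[325,190],.010))
print(unproj("side",np.array([[268,50]])/5+[220,160],.044))
print("plate",unproj("top",np.array([[150,95],[95,385],[548,468],[590,180]])/9+[325,190],.01)[:,:2])
print("nose",unproj("top",np.array([[225,128],[165,225]])/9+[325,190],.03)[:,:2])
E
```

```text
top [[0.4797 0.3001]
 [0.4277 0.2984]] [0.4537 0.2993] 0.05201234599162273 1.848902271848737
side [[0.4786 0.3009]
 [0.4262 0.2981]] [0.4524 0.2995] 0.05250946011803808 3.0745511041493216
blue [[0.3978 0.3091]
 [0.3459 0.3022]] [0.3719 0.3057 0.088 ]
blue s [[0.3959 0.3073]
 [0.344  0.3038]] [0.3699 0.3055 0.088 ]
big [[0.4396 0.4389]
 [0.3782 0.4059]]
[[0.4279 0.147 ]
 [0.4298 0.0777]
 [0.4633 0.1132]
 [0.3951 0.1137]] [0.429  0.1129 0.044 ]
[[0.4327 0.1086 0.01  ]]
[[0.4261 0.1152 0.044 ]]
plate [[0.4696 0.1595]
 [0.3993 0.1701]
 [0.3859 0.0638]
 [0.4553 0.0544]]
nose [[0.4576 0.1442]
 [0.4338 0.1574]]
```

```bash
python3 - <<'E'
from h import *
np.set_printoptions(precision=4,suppress=True)
a=cv2.imread("pics/top0.png")
f=12; x0,y0=345,198; W,H=44,42
big=cv2.resize(a[y0:y0+H,x0:x0+W],None,fx=f,fy=f,interpolation=cv2.INTER_CUBIC)
cv2.imwrite("pics/hex_raw.png",big)
def draw(im,c,yaw,z,r,n,col):
    an=np.radians(yaw)+np.arange(n)*2*np.pi/n+ (np.pi/6 if n==6 else 0)
    P=np.c_[c[0]+r*np.cos(an),c[1]+r*np.sin(an),np.full(n,z)]
    p=(proj("top",P)-[x0-.0,y0-.0]+.5)*f-.5
    cv2.polylines(im,[np.round(p).astype(int)],True,col,1)
c=(.4285,.1131); R=.013/np.cos(np.pi/6)
outs=[]
for yaw in(0,15,30,45):
    im=big.copy(); draw(im,c,yaw,.010,R,6,(0,0,255)); draw(im,c,yaw,.028,R,6,(0,255,0)); draw(im,c,0,.044,.023,40,(255,0,0)); draw(im,c,0,.044,.034,40,(255,255,0))
    outs.append(cv2.resize(im,(400,300) if 0 else (392,298)))
cv2.imwrite("pics/hexfit.png",np.vstack([np.hstack(outs[:2]),np.hstack(outs[2:])]))
print("towel top",unproj("top",[[280,52],[252,55],[308,55]],.26)[:,:2], unproj("top",[[282,130]],.0)[:,:2])
print("towel side z: base", unproj("side",[[150,235]],0), "topctr", [unproj("side",[[134,121]],z)[0] for z in(.2,.25,.3)])
E
```

```text
towel top [[0.6556 0.2985]
 [0.6471 0.3451]
 [0.6526 0.2513]] [[0.6283 0.2976]]
towel side z: base [[0.6703 0.3092 0.    ]] topctr [array([0.6889, 0.2264, 0.2   ]), array([0.6432, 0.3717, 0.25  ]), array([0.5975, 0.5169, 0.3   ])]
```

View pics/hexfit.png

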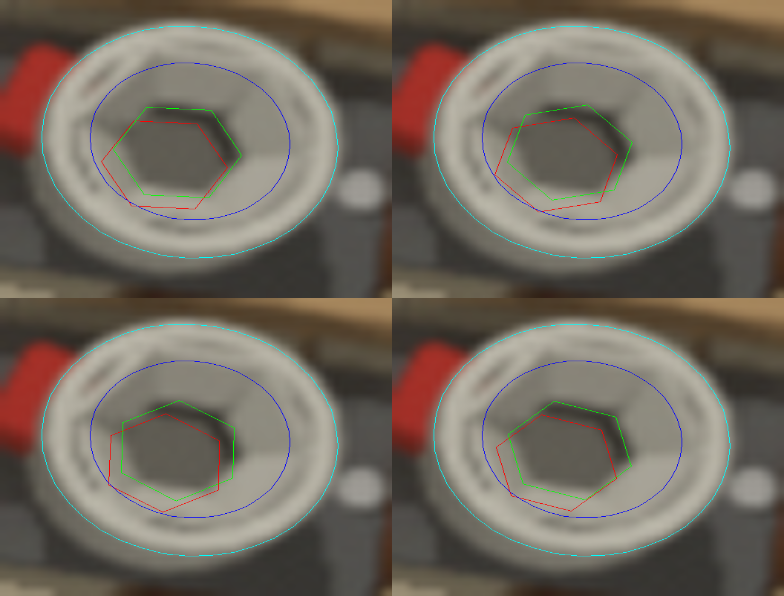

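View pics/hex_raw.png

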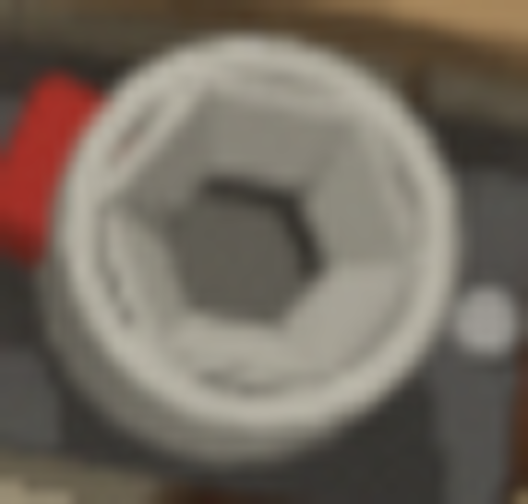

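```bash
python3 - <<'E'
from h import *
from scipy.optimize import minimize
np.set_printoptions(precision=4,suppress=True)
g=cv2.cvtColor(cv2.imread("pics/top0.png"),cv2.COLOR_BGR2GRAY)
f=12; x0,y0=345,198
big=cv2.resize(g[y0:y0+42,x0:x0+44],None,fx=f,fy=f,interpolation=cv2.INTER_CUBIC)
print(g[214:228,356:376])
R=.013/np.cos(np.pi/6)
for th in(100,107,114):
    m=(big<th).astype(np.uint8); n,l,st,_=cv2.connectedComponentsWithStats(m)
    m=(l==l[250,240]).astype(np.uint8)
    def poly(q):
        an=np.radians(q[2])+np.pi/6+np.arange(6)*np.pi/3
        P=np.c_[q[0]+R*q[3]*np.cos(an),q[1]+R*q[3]*np.sin(an),np.full(6,.028)]
        return (proj("top",P)-[x0,y0]+.5)*f-.5
    def cost(q):
        k=np.zeros_like(m); cv2.fillPoly(k,[np.round(poly(q)*16).astype(int)],1,shift=4)
        return 1-(k&m).sum()/(k|m).sum()
    for y in (-20,-10,0,10,20,30):
        best=minimize(cost,[.4285,.1131,y,.95],method="Nelder-Mead",options=dict(initial_simplex=np.array([[.4285,.1131,y,.95]]*5)+np.vstack([np.zeros(4),np.diag([.002,.002,6,.05])])))
        print(th,m.sum(),y,best.x,best.fun)
E
```

```text
[[114 117 114 117 108  88  76  69  67  62  58  56  60  72 104 131 138 139
  139 138]
 [110 110 105 101  96  90  90  86  84  82  77  71  57  59 100 133 138 139
  139 138]
 [124 109 101  88  89  92  92  90  90  91  90  86  70  54  84 122 137 138
  139 139]
 [138 124 106  91  91  92  91  92  91  92  91  90  81  58  63 106 134 137
  138 139]
 [142 137 121  97  92  92  92  91  91  92  92  91  87  72  53  91 126 136
  137 138]
 [144 140 133 108  93  92  92  93  91  93  91  91  90  80  58  79 118 137
  139 141]
 [150 141 135 114  93  92  92  92  92  92  91  91  91  82  65  84 129 151
  154 155]
 [154 143 138 125  98  93  91  91  92  91  92  91  90  89  90 120 150 161
  162 162]
 [158 144 140 133 108  93  91  91  92  91  92  91  91  98 121 148 160 163
  163 162]
 [159 150 142 137 121 102  98  96  94  92  91  92  97 120 146 159 163 163
  163 161]
 [156 157 144 142 144 143 132 119 112 107 102 100 115 145 157 160 163 163
  162 159]
 [165 163 151 153 161 163 158 154 151 150 146 140 140 155 158 161 163 162
  159 154]
 [175 169 159 161 165 166 166 166 166 166 164 162 159 159 160 162 163 160
  156 
[... 619 characters left out ...]
28] 0.05967306776702108
107 18374 0 [ 0.431   0.1123 -7.3075  0.9712] 0.06121799968198438
107 18374 10 [ 0.431   0.1123 -7.7043  0.9765] 0.06170560624439636
107 18374 20 [ 0.4309  0.1122 20.7802  0.972 ] 0.14930274858528703
107 18374 30 [ 0.4305  0.1122 44.1354  0.9363] 0.09471306405636526
114 20225 -20 [  0.4309   0.1124 -11.0756   1.0091] 0.08238745671412084
114 20225 -10 [  0.4309   0.1123 -10.1442   1.0011] 0.08194734034815498
114 20225 0 [ 0.4309  0.1124 -9.0685  1.0012] 0.08148435229144457
114 20225 10 [ 0.4309  0.1124 -8.8331  1.0029] 0.08294997820928773
114 20225 20 [ 0.4309  0.1125 -9.4714  1.013 ] 0.08379272326350606
114 20225 30 [ 0.4307  0.1122 49.9689  0.9995] 0.0841768779968034
```

The orange key in the stand is the one meant: its dots are 52 mm apart, it sits 82 mm from the blue key, and the loose one is visibly larger. It is at about (0.453, 0.299) with yaw 2.4°. The socket is at about (0.4295, 0.1127) with hex yaw about -9.5°. Next I'll plan the move over the key.

```bash
cat >> h.py <<'E'
def goto(p,yaw,st=None):
    """dp mm, turn deg (positive=cw from above) from the measured pose"""
    s=st or readout.get_state(); R=np.array(s["eef_rot"]); d=R.T@(np.array(p)-s["ee_pos"])*1000
    y=np.degrees(np.arctan2(R[1,0],R[0,0])); 
    print("t",round(s["t"],2),"pos",np.round(s["ee_pos"],4),"yaw",round(y,2),"F",np.round(s["ft_force"],1),"M",np.round(s["moment"],2),"open",round(s["opening"],4),"dp",np.round(d,1),"turn",round(-(yaw-y),1),"q",np.round(s["joint_pos"],2))
E
python3 -c "
from h import *
goto([.453,.2994,.33],182.4)"
```

```text
t 0.1 pos [ 0.2871 -0.5827  0.4034] yaw 26.23 F [ 0.1 -1.4  0. ] M [-0.01 -0.   -0.02] open 0.0853 dp [ 538.7 -717.7   75.1] turn -156.2 q [ 1.02  0.38  0.04  1.6  -0.02  1.16 -0.05]
```

arm_command:
  fingers: [85,85,85,85,85,85,85,85]
  dp:
    - [28,-37,0]
    - [56,-75,0]
    - [84,-112,0]
    - [112,-150,0]
    - [141,-188,0]
    - [169,-225,0]
    - [197,-263,0]
    - [226,-301,0]
  turn: [-8,-16,-24,-32,-40,-48,-56,-64]
  newtons: 60

```text
t: 0.9
ee_pos: [0.3566, -0.2112, 0.4043]
eef_rot: [[-0.009, 1.0, -0.0], [1.0, 0.009, -0.0], [-0.0, -0.0, -1.0]]
ft_force: [0.6, 1.1, 0.3]
opening: 0.085
```

```bash
python3 -c "
from h import *
goto([.453,.2994,.40],182.4)"
```

```text
t 0.9 pos [ 0.3566 -0.2112  0.4043] yaw 90.53 F [0.6 1.1 0.3] M [ 0.01 -0.04 -0.01] open 0.085 dp [509.7 101.2   4.2] turn -91.9 q [ 0.76 -0.06 -0.31  2.12 -0.02  1.08  0.47]
```

arm_command:
  fingers: [85,85,85,85,85,85,85,85]
  dp:
    - [46,9,0]
    - [92,18,0]
    - [138,27,0]
    - [184,36,0]
    - [230,46,0]
    - [276,55,0]
    - [322,64,0]
    - [368,73,0]
  turn: [-8,-16,-24,-32,-40,-48,-56,-64]

```text
t: 1.7
ee_pos: [0.4281, 0.1568, 0.4046]
eef_rot: [[-0.903, 0.43, 0.0], [0.43, 0.903, -0.001], [-0.001, -0.001, -1.0]]
ft_force: [1.0, -1.2, 0.1]
opening: 0.085
```

```bash
python3 -c "
from h import *
goto([.453,.2994,.35],182.4)"
```

```text
t 1.7 pos [0.4281 0.1568 0.4046] yaw 154.54 F [ 1.  -1.2  0.1] M [-0.01 -0.02  0.01] open 0.085 dp [ 38.9 139.5  54.5] turn -27.9 q [ 0.31  0.06 -0.76  2.01  0.04  1.09  0.66]
```

arm_command:
  fingers: [85,85,85,85,85,85]
  dp:
    - [10,35,10]
    - [20,70,20]
    - [30,105,35]
    - [39,139,54]
    - [39,139,54]
    - [39,139,54]
  turn: [-8,-16,-24,-28,-28,-28]

```text
t: 2.3
ee_pos: [0.4532, 0.2976, 0.3494]
eef_rot: [[-0.999, -0.04, -0.003], [-0.04, 0.999, -0.001], [0.003, -0.001, -1.0]]
ft_force: [-0.8, -0.4, 0.0]
opening: 0.085
```

```bash
python3 -c "
from h import *
goto([.453,.2994,.245],182.4)
for n in('side','top'): cv2.imwrite(f'pics/{n}1.png',eyes.camera(n))
a=cv2.imread('pics/side1.png');b=cv2.imread('pics/top1.png')
cv2.imwrite('pics/c1.png',np.hstack([cv2.resize(a[120:270,200:350],(400,400)),cv2.resize(b[140:290,190:340],(400,400))]))"
```

```text
t 2.3 pos [0.4532 0.2976 0.3494] yaw -177.68 F [-0.8 -0.4  0. ] M [-0.04 -0.02 -0.02] open 0.085 dp [ -0.2   1.9 104.4] turn -360.1 q [ 0.07  0.36 -0.85  1.88  0.31  1.04  0.71]
```

View pics/c1.png

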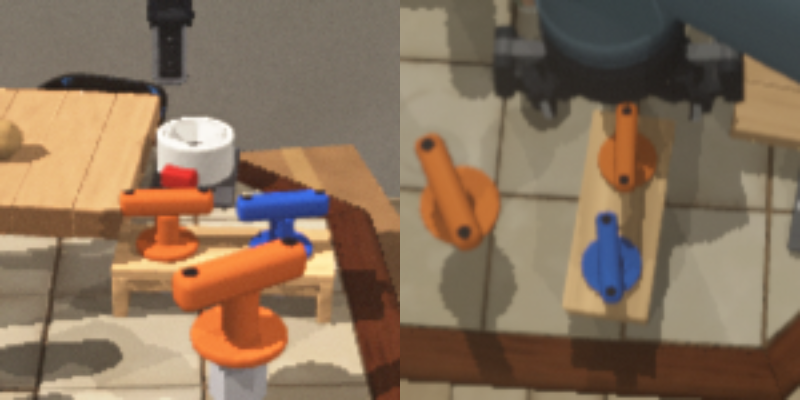

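The crop shows the open gripper above the orange stand key, with its finger over the bar (side crop 168,195) and the jaws either side along y. I'll descend and grip.

arm_command:
  fingers: [85,85,85,85,60,30,10,5]
  dp:
    - [0,1,35]
    - [0,2,70]
    - [0,2,104]
    - [0,2,104]
    - [0,2,104]
    - [0,2,104]
    - [0,2,104]
    - [0,2,104]
  turn: [0,0,0,0,0,0,0,0]
  newtons: 60

```text
t: 3.2
ee_pos: [0.4544, 0.2997, 0.2485]
eef_rot: [[-0.999, -0.039, 0.003], [-0.039, 0.999, 0.001], [-0.003, 0.001, -1.0]]
ft_force: [1.0, -0.3, 0.1]
opening: 0.0275
```

arm_command:
  fingers: [0,0,0]
  dp:
    - [0,0,0]
    - [0,0,0]
    - [0,0,0]
  turn: [0,0,0]

```text
t: 3.5
ee_pos: [0.4543, 0.2995, 0.248]
eef_rot: [[-0.999, -0.039, 0.002], [-0.039, 0.999, -0.0], [-0.002, -0.0, -1.0]]
ft_force: [-0.6, -1.6, 6.9]
opening: 0.0144
```

```bash
python3 -c "
from h import *
goto([.453,.2994,.31],182.4)
a=eyes.camera('side')
cv2.imwrite('pics/c2.png',cv2.resize(a[120:270,200:350],(600,600)))"
```

```text
t 3.5 pos [0.4543 0.2995 0.248 ] yaw -177.78 F [-0.6 -1.6  6.9] M [-0.3   0.19  0.  ] open 0.0144 dp [  1.2  -0.1 -62. ] turn -360.2 q [-0.02  0.5  -0.76  1.94  0.45  0.87  0.59]
```

View pics/c2.png

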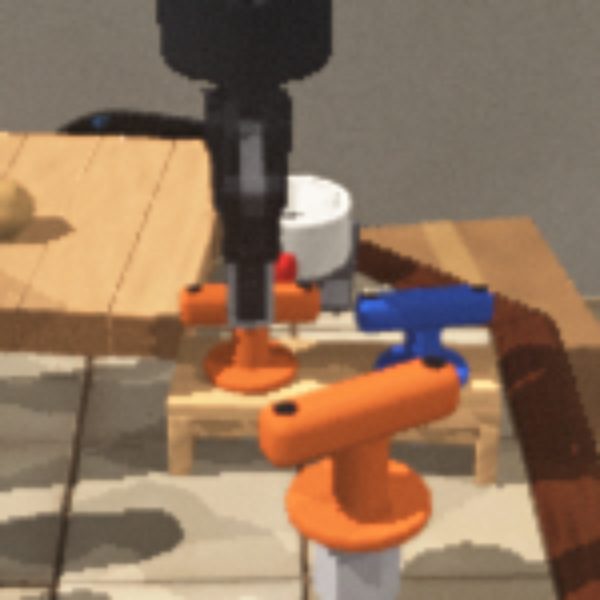

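The fingers hold the middle of the orange bar and the opening has stopped at 14 mm. Now I'll lift.

arm_command:
  fingers: [0,0,0,0,0]
  dp:
    - [0,0,-15]
    - [0,0,-35]
    - [0,0,-60]
    - [0,0,-72]
    - [0,0,-72]
  turn: [0,0,0,0,0]

```text
t: 4.05
ee_pos: [0.4543, 0.3001, 0.321]
eef_rot: [[-0.999, -0.039, 0.004], [-0.039, 0.999, 0.002], [-0.004, 0.002, -1.0]]
ft_force: [0.0, 0.3, -0.9]
opening: 0.014
```

```bash
python3 -c "
from h import *
goto([.4295,.1127,.318],170.5-360)
a=eyes.camera('side')
cv2.imwrite('pics/c3.png',cv2.resize(a[100:250,200:350],(600,600),interpolation=cv2.INTER_CUBIC))"
```

```text
t 4.05 pos [0.4543 0.3001 0.321 ] yaw -177.76 F [ 0.   0.3 -0.9] M [ 0.04 -0.02 -0.01] open 0.014 dp [  32.1 -186.3    2.5] turn 11.7 q [ 0.04  0.4  -0.83  1.9   0.35  0.99  0.67]
```

View pics/c3.png

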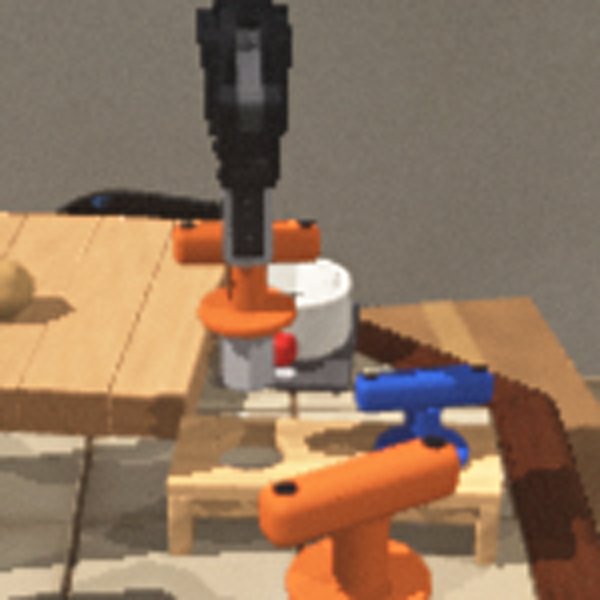

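arm_command:
  fingers: [0,0,0,0,0,0,0,0]
  dp:
    - [4,-20,0]
    - [9,-50,0]
    - [16,-90,0]
    - [23,-130,0]
    - [29,-165,0]
    - [32,-182,0]
    - [32,-186,0]
    - [32,-186,0]
  turn: [1,3,6,8,10,12,12,12]

```text
t: 4.9
ee_pos: [0.4291, 0.1125, 0.3185]
eef_rot: [[-0.986, 0.17, -0.0], [0.17, 0.986, 0.001], [0.0, 0.001, -1.0]]
ft_force: [-0.6, 0.2, -0.9]
opening: 0.0144
```

```bash
python3 - <<'E'
from h import *
np.set_printoptions(precision=4,suppress=True)
P=unproj('side',np.array([[187,226],[307,224]])/4+[200,100],.161);d=P[0]-P[1];print(P.mean(0),np.degrees(np.arctan2(d[1],d[0])))
goto([.4295,.1127,.318],170.5)
for n in('side','top'): cv2.imwrite(f'pics/{n}4.png',eyes.camera(n))
a=cv2.imread('pics/side4.png');b=cv2.imread('pics/top4.png')
cv2.imwrite('pics/c4.png',np.hstack([cv2.resize(a[120:220,210:310],(400,400),interpolation=cv2.INTER_CUBIC),cv2.resize(b[150:270,310:430],(400,400),interpolation=cv2.INTER_CUBIC)]))
E
```

```text
[0.4523 0.3025 0.161 ] 1.5200374742090275
t 4.9 pos [0.4291 0.1125 0.3185] yaw 170.24 F [-0.6  0.2 -0.9] M [ 0.06  0.04 -0.01] open 0.0144 dp [-0.4  0.2  0.5] turn -0.3 q [ 0.41  0.17 -0.8   2.12  0.15  0.9   0.92]
```

View pics/c4.png

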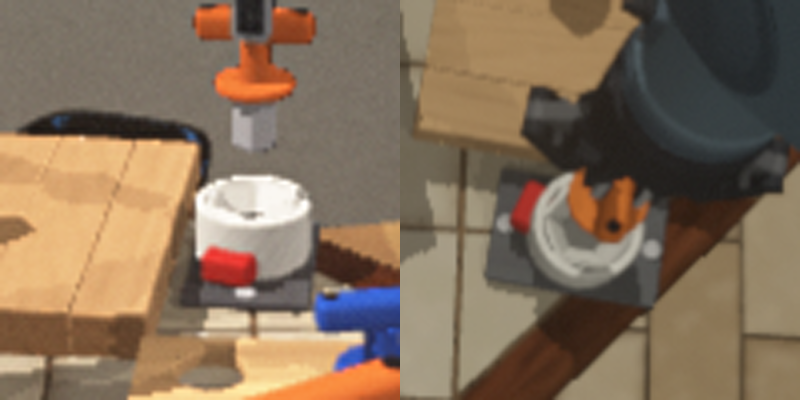

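Side crop: the key's shank (254,125) is centred over the drum (254,190) and clear of the board. I'll lower it in.

arm_command:
  fingers: [0,0,0,0,0,0,0,0]
  dp:
    - [0,0,12]
    - [0,0,24]
    - [0,0,32]
    - [0,0,38]
    - [0,0,44]
    - [0,0,48]
    - [0,0,52]
    - [0,0,56]
  turn: [0,0,0,0,0,0,0,0]

```text
t: 5.8
ee_pos: [0.4292, 0.1121, 0.2626]
eef_rot: [[-0.985, 0.17, 0.001], [0.17, 0.985, 0.0], [-0.001, 0.0, -1.0]]
ft_force: [-0.7, 0.3, -0.8]
opening: 0.0145
```

```bash
python3 -c "
from h import *
goto([.4295,.1127,.252],170.5)"
```

```text
t 5.8 pos [0.4292 0.1121 0.2626] yaw 170.22 F [-0.7  0.3 -0.8] M [-0.    0.02  0.  ] open 0.0145 dp [-0.2  0.6 10.6] turn -0.3 q [ 0.35  0.28 -0.76  2.16  0.27  0.79  0.82]
```

arm_command:
  fingers: [0,0,0,0,0,0]
  dp:
    - [0,0,3]
    - [0,0,6]
    - [0,0,9]
    - [0,0,11]
    - [0,0,12]
    - [0,0,12]
  turn: [0,0,0,0,0,0]

```text
t: 6.4
ee_pos: [0.4295, 0.1124, 0.2517]
eef_rot: [[-0.985, 0.17, 0.0], [0.17, 0.985, -0.001], [-0.0, -0.001, -1.0]]
ft_force: [-2.1, -0.9, 6.7]
opening: 0.0145
```

```bash
python3 -c "
from h import *
goto([.4295,.1127,.252],87.5)
for n in('side','top'): cv2.imwrite(f'pics/{n}5.png',eyes.camera(n))
a=cv2.imread('pics/side5.png');b=cv2.imread('pics/top5.png')
cv2.imwrite('pics/c5.png',np.hstack([cv2.resize(a[120:220,210:310],(400,400),interpolation=cv2.INTER_CUBIC),cv2.resize(b[150:270,310:430],(400,400),interpolation=cv2.INTER_CUBIC)]))"
```

```text
t 6.4 pos [0.4295 0.1124 0.2517] yaw 170.22 F [-2.1 -0.9  6.7] M [-0.22  0.57  0.02] open 0.0145 dp [ 0.   0.3 -0.3] turn 82.7 q [ 0.34  0.3  -0.74  2.17  0.29  0.77  0.8 ]
```

View pics/c5.png

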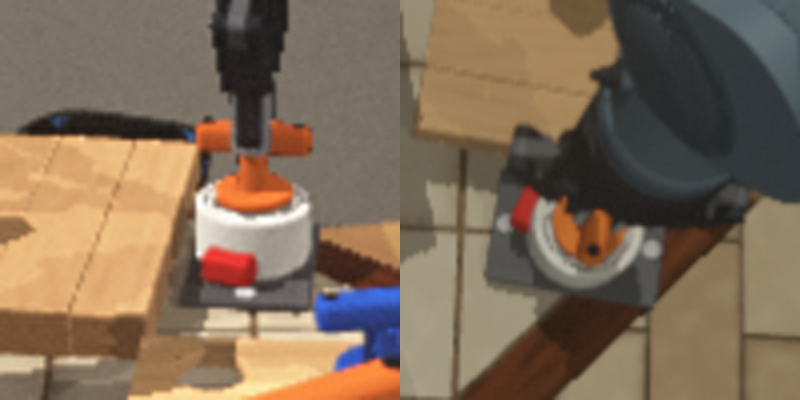

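The key is home: the tip is at z ≈ 0.010, the contact force is 7 N, the collar sits at the rim, and the red nose hasn't moved. Now I'll turn it clockwise.

arm_command:
  fingers: [0,0,0,0,0,0,0,0]
  dp:
    - [0,0,0]
    - [0,0,0]
    - [0,0,0]
    - [0,0,0]
    - [0,0,0]
    - [0,0,0]
    - [0,0,0]
    - [0,0,0]
  turn: [4,10,17,24,31,38,45,50]

```text
t: 7.3
ee_pos: [0.4299, 0.1118, 0.2518]
eef_rot: [[-0.5, 0.866, 0.002], [0.866, 0.5, -0.001], [-0.002, 0.001, -1.0]]
ft_force: [-0.4, -2.5, 4.6]
opening: 0.0144
```

```bash
python3 -c "
from h import *
goto([.4295,.1127,.252],87.5)"
```

```text
t 7.3 pos [0.4299 0.1118 0.2518] yaw 120.01 F [-0.4 -2.5  4.6] M [-0.49  0.1   0.09] open 0.0144 dp [ 1.   0.1 -0.2] turn 32.5 q [ 0.19  0.27 -0.59  2.17  0.22  0.75 -0.01]
```

arm_command:
  fingers: [0,0,0,0,0,0,0]
  dp:
    - [0,0,0]
    - [0,0,0]
    - [0,0,0]
    - [0,0,0]
    - [0,0,0]
    - [0,0,0]
    - [0,0,0]
  turn: [5,10,15,20,25,28,28]

```text
t: 8.0
ee_pos: [0.43, 0.1116, 0.2518]
eef_rot: [[-0.039, 0.999, 0.002], [0.999, 0.039, -0.001], [-0.002, 0.002, -1.0]]
ft_force: [0.1, -2.5, 4.7]
opening: 0.0141
```

```bash
python3 -c "
from h import *
goto([.4295,.1127,.252],87.5)"
```

```text
t 8.0 pos [0.43   0.1116 0.2518] yaw 92.22 F [ 0.1 -2.5  4.7] M [-0.67  0.04  0.03] open 0.0141 dp [ 1.1 -0.4 -0.3] turn 4.7 q [ 0.12  0.26 -0.5   2.18  0.18  0.75 -0.47]
```

arm_command:
  fingers: [0,0,0,0,0]
  dp:
    - [0,0,0]
    - [0,0,0]
    - [0,0,0]
    - [0,0,0]
    - [0,0,0]
  turn: [2,4,6,6,6]

```text
t: 8.5
ee_pos: [0.4299, 0.1116, 0.2517]
eef_rot: [[0.064, 0.998, 0.002], [0.998, -0.064, -0.002], [-0.001, 0.002, -1.0]]
ft_force: [-0.5, -2.9, 5.7]
opening: 0.0143
```

```bash
python3 -c "
from h import *
goto([.4295,.1127,.252],87.5)
for n in('side','top'): cv2.imwrite(f'pics/{n}6.png',eyes.camera(n))
a=cv2.imread('pics/side6.png');b=cv2.imread('pics/top6.png')
cv2.imwrite('pics/c6.png',np.hstack([cv2.resize(a[120:220,210:310],(400,400),interpolation=cv2.INTER_CUBIC),cv2.resize(b[150:270,310:430],(400,400),interpolation=cv2.INTER_CUBIC)]))"
```

```text
t 8.5 pos [0.4299 0.1116 0.2517] yaw 86.33 F [-0.5 -2.9  5.7] M [-0.73 -0.    0.1 ] open 0.0143 dp [ 1.  -0.5 -0.3] turn -1.2 q [ 0.1   0.25 -0.49  2.18  0.18  0.75 -0.56]
```

View pics/c6.png

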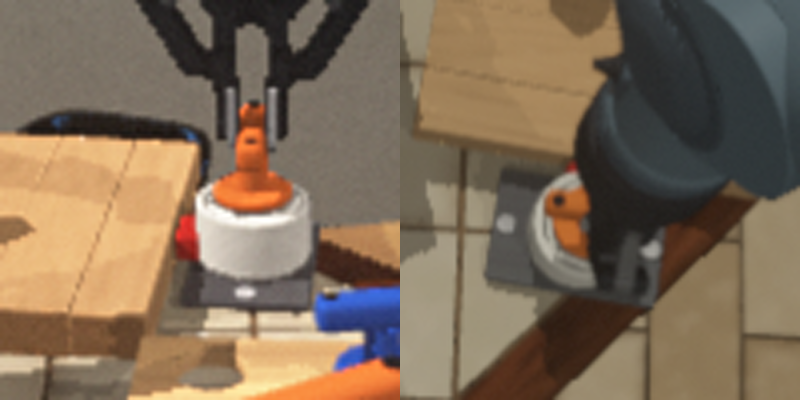

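The red nose (side crop 187,235) now points nearly at the board, but the moment is still only at friction level. I'll keep turning until I feel the stop.

arm_command:
  fingers: [0,0,0,0,0,0]
  dp:
    - [0,0,0]
    - [0,0,0]
    - [0,0,0]
    - [0,0,0]
    - [0,0,0]
    - [0,0,0]
  turn: [1,2,4,5,6,6]

```text
t: 9.2
ee_pos: [0.4298, 0.1118, 0.2517]
eef_rot: [[0.164, 0.986, 0.003], [0.986, -0.164, -0.003], [-0.002, 0.003, -1.0]]
ft_force: [0.1, -2.9, 5.3]
opening: 0.014
```

```bash
python3 -c "
from h import *
goto([.4295,.1127,.252],87.5)"
```

```text
t 9.2 pos [0.4298 0.1118 0.2517] yaw 80.57 F [ 0.1 -2.9  5.3] M [-0.85  0.03  0.78] open 0.014 dp [ 0.8 -0.5 -0.3] turn -6.9 q [ 0.09  0.25 -0.47  2.18  0.17  0.74 -0.66]
```

The moment rose to 0.78 N m, so that is the stop. I'll ease back within the play, release and retreat.

arm_command:
  fingers: [0,0,30,45,45,45,45]
  dp:
    - [0,0,0]
    - [0,0,0]
    - [0,0,0]
    - [0,0,0]
    - [0,0,0]
    - [0,0,0]
    - [0,0,0]
  turn: [-3,-4,-4,-4,-4,-4,-4]

```text
t: 9.9
ee_pos: [0.4288, 0.1123, 0.2505]
eef_rot: [[0.1, 0.995, -0.0], [0.995, -0.1, 0.0], [0.0, -0.0, -1.0]]
ft_force: [-0.5, 0.6, 0.3]
opening: 0.0453
```

arm_command:
  fingers: [45,45,45,45,45,45,45]
  dp:
    - [0,0,-5]
    - [0,0,-12]
    - [0,0,-30]
    - [0,0,-60]
    - [0,0,-100]
    - [0,0,-130]
    - [0,0,-130]
  turn: [0,0,0,0,0,0,0]

```text
t: 10.6
ee_pos: [0.4309, 0.1132, 0.3862]
eef_rot: [[0.1, 0.995, 0.011], [0.995, -0.101, 0.002], [0.003, 0.011, -1.0]]
ft_force: [1.1, 0.4, 0.6]
opening: 0.0452
```

```bash
python3 -c "
from h import *
goto([.35,-.1,.38],80)
for n in('side','top'): cv2.imwrite(f'pics/{n}7.png',eyes.camera(n))
a=cv2.imread('pics/side7.png');b=cv2.imread('pics/top7.png')
cv2.imwrite('pics/c7.png',np.hstack([cv2.resize(a[120:220,210:310],(400,400),interpolation=cv2.INTER_CUBIC),cv2.resize(b[150:270,310:430],(400,400),interpolation=cv2.INTER_CUBIC)]))"
```

```text
t 10.6 pos [0.4309 0.1132 0.3862] yaw 84.23 F [1.1 0.4 0.6] M [ 0.01 -0.04  0.03] open 0.0452 dp [-220.3  -59.2    4.9] turn 4.2 q [ 0.16  0.03 -0.51  2.07  0.02  1.03 -0.46]
```

View pics/c7.png

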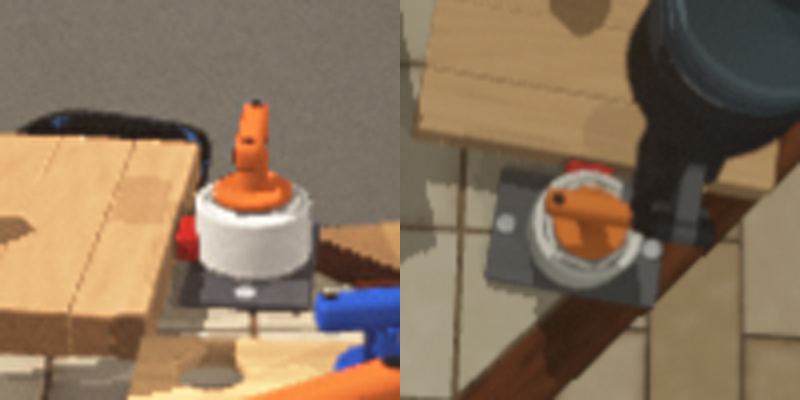

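The key stands upright in the drum, with its collar at the rim (side crop 253,187). The red nose (top crop 590,167) points at the board. I'll check the nose angle and confirm the blue key is still in place.

arm_command:
  fingers: [45,45,45]
  dp:
    - [0,0,-10]
    - [0,0,-10]
    - [0,0,-10]
  turn: [0,0,0]

```text
t: 11.0
ee_pos: [0.4288, 0.1121, 0.3901]
eef_rot: [[0.1, 0.995, -0.001], [0.995, -0.1, -0.0], [-0.0, -0.001, -1.0]]
ft_force: [0.1, 0.2, -0.8]
opening: 0.0452
```

```bash
python3 - <<'E'
from h import *
b=eyes.camera('top')
hsv=cv2.cvtColor(b,cv2.COLOR_BGR2HSV)
def blob(im,lo,hi,x0,x1,y0,y1):
    h=cv2.cvtColor(im,cv2.COLOR_BGR2HSV); m=cv2.inRange(h,lo,hi); ys,xs=np.nonzero(m[y0:y1,x0:x1]); return xs.mean()+x0,ys.mean()+y0,len(xs)
a=cv2.imread('pics/top0.png')
for im in(a,b):
    r=blob(im,(0,190,90),(4,255,255),335,385,190,240); print("red",r); v=unproj('top',[r[:2]],.03)[0,:2]-[.4295,.1127]; print(np.degrees(np.arctan2(v[1],v[0])))
    print("blue",blob(im,(110,120,40),(130,255,255),240,300,205,270))
goto([.4,.1,.4],80)
E
```

```text
red (np.float64(347.2285714285714), np.float64(211.14285714285714), 35)
70.61038731143394
blue (np.float64(268.6526054590571), np.float64(237.70223325062034), 403)
red (np.float64(364.25), np.float64(199.25), 4)
2.783844729222397
blue (np.float64(268.6558603491272), np.float64(237.7206982543641), 401)
t 11.05 pos [0.4287 0.1121 0.39  ] yaw 84.24 F [-1.2  0.9 -0.5] M [-0.01 -0.01  0.03] open 0.0448 dp [-14.9 -27.4 -10. ] turn 4.2 q [ 0.16  0.03 -0.51  2.07  0.02  1.05 -0.46]
```

```bash
python3 -c "
from h import *
for p in([367,200],[360,200.5],[373,200.5]):
    v=unproj('top',[p],.03)[0,:2]-[.4295,.1127]; print(np.degrees(np.arctan2(v[1],v[0])))
from bench import sign_off; print(sign_off())"
```

```text
-5.5512428840586265
16.165892142659345
-22.836090163680616
the job is handed in; nothing more can be done
None
```

I took the orange hex key out of the stand, seated it in the clamp socket, turned it clockwise to the stop, let go and handed the job in. It took about 11 s of the 40 s allowed.

**Key home with the cam open:** by the tool height the tip was at z ≈ 0.010 m, pressing on the floor with about 7 N. The red nose had not moved at that point.

**Turned to the stop:** the turning moment rose from about 0.1 to 0.78 N m. I then eased back 4° within the play before releasing.

**After release:** the key stands upright in the socket with its collar at the rim. The gripper is clear above it, and the blue key shifted less than 0.1 pixel.

**One check disagreed:** the red-blob measurement of the nose angle gave +2.8°, against about −8° expected at the stop. It found only 4 pixels, as most of the nose was hidden or failed the colour threshold. Reading the nose centre by eye gave −5.6°, so I relied on that reading and the moment at the stop. From about 66–70° at the start, the nose turned roughly 68–76° on these readings, against the 75° stop.

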